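# Put the reagents back in their docks

## Task

Put each of the four reagent containers into the bench dock whose well has its shape and size: the large round bottle, the small round vial, the square bottle and the oblong cassette (either way round) each stand upright, right down on the floor of its own well. Set them down rather than dropping them, tip none over, and leave the tube rack where it is.

Things in the scene. Friction and masses are not known exactly. Their poses are not given: they have to be found in the camera images.
- bottle_mid (a point): Point half-way up on the axis of the large round amber glass bottle with a brass cap and a paper label: 84 mm high in all, body 56 mm in diameter from the base up to 60 mm, then a shoulder and a cap 36 mm in diameter. This point is 42 mm above its underside. z along its axis, up. About 0.2 kg. Stands loose on the bench.
- vial_mid (a point): Point half-way up on the axis of the small round amber glass vial with a white cap: 64 mm high in all, body 30 mm in diameter from the base up to 46 mm, cap 27 mm in diameter. This point is 32 mm above its underside. z along its axis, up. About 60 g. Stands loose on the bench.
- flask_mid (a point): Point half-way up on the axis of the square white plastic bottle with one round cap: body 46 x 46 mm and 60 mm high, cap 32 mm in diameter, 80 mm high in all. This point is 40 mm above its underside. x and y square to the flat sides, z up. About 0.15 kg. Stands loose on the bench.
- cassette_mid (a point): Point half-way up in the middle of the oblong white plastic reagent cassette with two small caps: body 82 mm long (along x), 34 mm wide (along y), 60 mm high; two 20 mm caps on top, 24 mm either side of the middle, 72 mm high in all. This point is 36 mm above its underside. z up. About 0.17 kg. Stands loose on the bench.
- dock_bottle_well (a point): Fixed to the bench; matt grey plastic, 12 mm high, plain outer edge; a well with a black floor, 8 mm deep (its floor is 4 mm above the bench, z = 0). Dock with the large round well: well 72 mm in diameter in a square block 96 x 96 mm. Point at the centre of the well's floor, z up.
- dock_vial_well (a point): Fixed to the bench; matt grey plastic, 12 mm high, plain outer edge; a well with a black floor, 8 mm deep (its floor is 4 mm above the bench, z = 0). Dock with the small round well: well 46 mm in diameter in a square block 72 x 72 mm. Point at the centre of the well's floor, z up.
- dock_flask_well (a point): Fixed to the bench; matt grey plastic, 12 mm high, plain outer edge; a well with a black floor, 8 mm deep (its floor is 4 mm above the bench, z = 0). Dock with the square well: well 62 x 62 mm in a square block 88 x 88 mm. Point at the centre of the well's floor, x and y along the well's sides, z up.
- dock_cassette_well (a point): Fixed to the bench; matt grey plastic, 12 mm high, plain outer edge; a well with a black floor, 8 mm deep (its floor is 4 mm above the bench, z = 0). Dock with the oblong well: well 98 mm long (along x) and 50 mm wide (along y) in a block 122 x 74 mm. Point at the centre of the well's floor, z up.
- rack_mid (a point): Not part of the job: loose black tube rack with eight red-capped tubes, 56 mm (x) by 96 mm (y), 94 mm high to the caps; point at its middle, 47 mm above the bench. It stands among the containers and docks.

How it is judged:
By the outcome, as a careful person would: the job done as asked, in the order asked, and still so for the second after the job is handed in, with the robot touching nothing.
It also fails if it takes over 115 s, if anything falls off the work surface, if the arm or the gripper's body presses on something with over 40 N, if the wrist force passes 120 N, or if a joint passes its speed limit or range.

## Robot

A 6-joint arm with a two-finger parallel gripper is mounted at the origin on the work surface. World frame = base frame: x ahead of the robot, y to its left, z up, the work surface at z = 0. Lengths are in m, angles in rad, forces in N, time in s.
With the tool pointing down it reaches from about 0.375 to 0.75 m from the base axis. Payload 9 kg.
Tool frame: the origin (TCP) lies midway between the tips of the shut fingers; the grasp point (between the pads) lies 19 mm behind it; z points along the fingers, y is the direction in which the jaws open and shut (so a half turn about z gives the same grasp; the last joint's range is limited). The gripper opens to 85 mm and grips with 20 to 120 N. Pads are 22 mm wide; open, the fingers measure 114 mm over their backs; the gripper's body (76 mm by 85 mm) begins 54 mm behind the grasp point. The pads swing forward as they close: fully open they stand 13 mm farther back than shut.
Start: joints at [0.89, 0.104, 0.097, 1.564, 0, 1.353], TCP at [0.268, 0.537, 0.231] pointing down, gripper open.
Joint ranges: [-2.99, 2.99], [-0.84, 1.86], [-1.1, 1.16], [-1.84, 2.11], [-1.51, 1.56], [-3.14, 3.14]. Speed limits (rad/s): [2.22, 2.22, 2.57, 3.14, 3.14, 3.14].

## Interface

Orientations are given as a unit quaternion [w, x, y, z].
In Python, from cell import ctrl gives the robot as it stands.
- The arm moves only by the tool play_rows, never from a script. Its argument "steps" is a list of rows, each an object with "translation": the shift along the world's x, y, z in m, a list of three; "rotation": the turn, a rotation vector about the world's x, y, z in degrees, a list of three. In form: [{"translation": [tx, ty, tz], "rotation": [wx, wy, wz]}, ...]. A call has 1 to 20 rows; each row shifts and turns the pose as measured when the row begins; what a row does not reach is not made up. A row lasts 1/10 s, in which the tool goes at most 50 mm and 8.59 degrees, less where a joint would pass 70% of its speed; a pose out of reach is approached as far as the arm can. A call is refused whole if a number of a shift passes 0.05 or a number of a turn 8.59, either way. A call with a gripper value outside its range is refused whole. "grip" is the opening, from 0 (shut) to 1 (fully open), set as the call begins (left out, the last holds). The fingers move at their own pace and stop on an object; "force" is the grip in N (left out, the last holds). Time passes only in rows, so rows that do not move let the fingers close. It gives the time, the measured TCP pose, the force and the opening at its end, in the units of the state.
- ctrl.read_state(): the state, without advancing time (a new reading comes with each control period).
- ctrl.snapshot(name): name is "scene" or "top" or "wrist"; returns the picture (400x640x3 uint8, blue, green, red); there is no depth.
- ctrl.get_calibration(name): a dict with "K" (3x3 intrinsics, pixels), "rvec" (rotation vector, rad) and "tvec" (3), from world to camera coordinates, as OpenCV has them; the wrist camera has in their place "tool_from_camera" (4x4, takes a point from camera to tool coordinates, whose origin is the TCP and whose axes are the flange's). Camera axes: x right, y down, z forward; pixel columns grow to the right and rows downward; lengths in m; the calibration is good to about 2 mm. A picture is of the moment at which its call begins: read the wrist's pose just before it. get_calibration takes no time and is no camera call.
- ctrl.finish_job(): hands the job in, once; it reports no verdict.
Trained networks look in the newest picture that a camera, given by its name, has taken for a name from the list of things; names that differ only in an ending like _2 or _b are one class to them, and where a whole thing is asked for, a point or a joint stands for the part that bears it (a point fixed in the world has none). Each returns a list of dicts, best first, with "score" (0 to 1); they miss things now and then, are a little off and sometimes report something else, mostly with a low value. They report only what shows in the picture. A call takes as long as a camera call.
- ctrl.search_frame(camera, label): "centre" ([x, y, z] in m, in the coordinates of the camera as it stood for that picture, good to about 4 mm: the middle of the surface that is visible of it).
The state is a dict: "time": time; "q": joint angles; "dq": joint speeds; "tau": joint torques, N m; "tool_pos": TCP position; "tcp_rot": TCP orientation; "ft_force": force on the tool from outside, world axes, zero at the start; "wrist_torque": the same for the moment, N m; "gripper_width": finger opening in m.
Only numpy, scipy, OpenCV 4.12 (cv2) and the standard library are available. Lean on these libraries where they do the work, as an engineer would, in place of code of your own. Each camera call takes 0.05 s, during which the arm holds its last target. There are 200 camera calls.

## Working session

There is one attempt and no reset: what is moved stays moved. The work goes in short steps, Python scripts to look and compute and a tool call to move; the robot and the scene stay as the last step left them, time stands still between calls to the robot, and variables do not carry over. Pictures are saved under pics/ and viewed, about 12 in all and at most 16, crops included, and the job is handed in when it is done.

Besides the shell and the picture viewer there is one more tool, called by a JSON object that holds its "api" and its "payload", one argument or row to a line. play_rows: Moves the arm, as the interface text tells. Its arguments: {"type":"object","properties":{"steps":{"type":"array"},"grip":{"type":"number"},"force":{"type":"number"}},"required":["steps"]}

```bash
ls; mkdir -p pics; python3 - <<'E'
from cell import ctrl
import cv2
print(ctrl.read_state())
for n in("scene","top"):
    im=ctrl.snapshot(n); cv2.imwrite(f"pics/{n}0.png",im); print(n,ctrl.get_calibration(n))
print(ctrl.get_calibration("wrist"))
E
```

```text
pics
{'time': 0.0, 'q': array([8.90319804e-01, 1.04692963e-01, 9.64760112e-02, 1.56389384e+00,
       3.16368311e-05, 1.35310090e+00]), 'dq': array([ 0.00124142,  0.00052479, -0.00129982,  0.00110585,  0.00140085,
        0.00037935]), 'tau': array([ 2.89845939e-04, -5.56928480e+01,  5.03652799e+01,  1.68737001e-02,
       -4.98014542e-04, -1.45694673e-05]), 'tool_pos': array([0.26763391, 0.53663987, 0.23052974]), 'tcp_rot': array([-2.99581668e-04,  2.29331195e-01,  9.73348227e-01, -5.85195255e-04]), 'ft_force': array([0.39486679, 0.01873512, 0.06871252]), 'wrist_torque': array([ 0.05608911, -0.03129253, -0.02830772]), 'gripper_width': 0.08569983210429508}
scene {'K': array([[462.66367852,   0.        , 316.47113879],
       [  0.        , 462.66367852, 197.67718852],
       [  0.        ,   0.        ,   1.        ]]), 'rvec': array([ 1.18981507,  2.45426408, -0.86762445]), 'tvec': array([ 0.312617  , -0.27846205,  1.56983968])}
top {'K': array([[506.69949561,   0.        , 326.67461626],
       [  0.        , 506.69949561, 191.48326458],
       [  0.        ,   0.        ,   1.        ]]), 'rvec': array([ 2.18109248, -2.19423386,  0.12060869]), 'tvec': array([-0.01649492,  0.54036474,  1.47089866])}
{'K': array([[302.98188669,   0.        , 320.79121862],
       [  0.        , 302.98188669, 204.00499545],
       [  0.        ,   0.        ,   1.        ]]), 'tool_from_camera': array([[-6.21953466e-04, -9.56170490e-01, -2.92809849e-01,
         7.44336618e-02],
       [ 9.99999600e-01, -7.82822936e-04,  4.32222392e-04,
         1.98384174e-04],
       [-6.42496562e-04, -2.92809463e-01,  9.56170594e-01,
        -1.41751500e-01],
       [ 0.00000000e+00,  0.00000000e+00,  0.00000000e+00,
         1.00000000e+00]])}
```

View pics/top0.png

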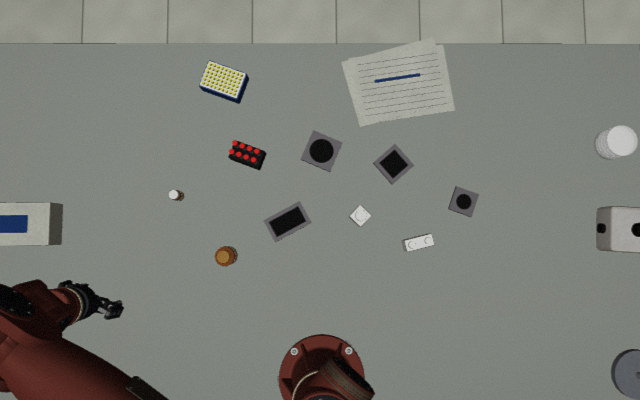

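View pics/scene0.png

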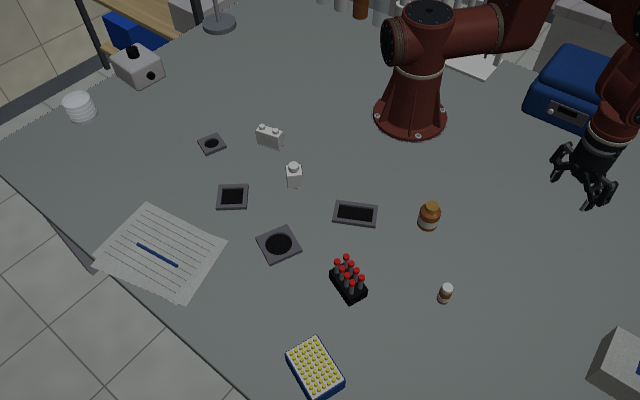

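```bash
cat > h.py <<'E'
from cell import ctrl
import cv2,numpy as np
from scipy.spatial.transform import Rotation as R
def cam(n):
    c=ctrl.get_calibration(n)
    if n=="wrist":
        s=ctrl.read_state();w,x,y,z=s['tcp_rot']
        T=np.eye(4);T[:3,:3]=R.from_quat([x,y,z,w]).as_matrix();T[:3,3]=s['tool_pos']
        return c['K'],T@c['tool_from_camera']
    T=np.eye(4);T[:3,:3]=cv2.Rodrigues(c['rvec'])[0];T[:3,3]=c['tvec']
    return c['K'],np.linalg.inv(T)
def ray(n,px,z,C=None):
    "world points of pixels on plane z"
    K,T=C or cam(n); px=np.atleast_2d(px).astype(float)
    d=(np.c_[px,np.ones(len(px))]@np.linalg.inv(K).T)@T[:3,:3].T
    return T[:3,3]+d*((z-T[2,3])/d[:,2])[:,None]
def proj(P,C):
    K,T=C; p=(np.atleast_2d(P)-T[:3,3])@T[:3,:3]@K.T
    return p[:,:2]/p[:,2:]
NAMES="bottle_mid vial_mid flask_mid cassette_mid dock_bottle_well dock_vial_well dock_flask_well dock_cassette_well rack_mid".split()
def find(n,names=NAMES,C=None):
    C=C or cam(n)
    for l in names:
        for d in ctrl.search_frame(n,l)[:2]:
            p=C[1][:3,:3]@d['centre']+C[1][:3,3]
            print(n,l,round(d['score'],2),p.round(3),proj(p,C).round()[0])
E
python3 - <<'E'
from h import *
for n in("top","scene"):find(n)
E
```

```text
top bottle_mid 0.9 [0.357 0.271 0.067] [224. 255.]
top bottle_mid 0.67 [ 0.39  -0.276  0.057] [417. 242.]
top vial_mid 0.66 [0.531 0.412 0.064] [176. 194.]
top flask_mid 0.52 [ 0.468 -0.113  0.059] [359. 215.]
top cassette_mid 0.85 [ 0.386 -0.277  0.059] [417. 244.]
top dock_bottle_well 0.66 [ 0.664 -0.006  0.014] [322. 151.]
top dock_bottle_well 0.64 [0.65  0.212 0.041] [247. 154.]
top dock_vial_well 0.85 [ 0.507 -0.43   0.015] [464. 202.]
top dock_vial_well 0.34 [ 0.669 -0.005  0.015] [321. 149.]
top dock_flask_well 0.78 [ 0.625 -0.216  0.012] [392. 163.]
top dock_cassette_well 0.95 [0.458 0.095 0.002] [288. 220.]
top rack_mid 0.8 [0.65  0.211 0.041] [248. 154.]
scene bottle_mid 0.6 [0.372 0.281 0.059] [429. 216.]
scene vial_mid 0.67 [0.535 0.42  0.046] [445. 291.]
scene flask_mid 0.68 [ 0.476 -0.101  0.056] [294. 174.]
scene flask_mid 0.43 [ 0.4   -0.273  0.049] [268. 136.]
scene cassette_mid 0.62 [ 0.401 -0.273  0.052] [268. 135.]
scene dock_bottle_well 0.59 [ 0.662 -0.005  0.01 ] [278. 243.]
scene dock_vial_well 0.69 [ 0.513 -0.426  0.01 ] [210. 143.]
scene dock_flask_well 0.94 [ 0.626 -0.221  0.009] [231. 196.]
scene dock_cassette_well 0.81 [0.45  0.098 0.008] [355. 212.]
scene dock_cassette_well 0.37 [ 0.477 -0.105  0.054] [293. 174.]
scene rack_mid 0.76 [0.66  0.224 0.044] [348. 283.]
```

The top view shows the bottle at (226,256), vial at (176,195), flask at (360,216) and cassette at (418,242). The wells are at (321,150) bottle, (463,202) vial, (393,163) flask and (288,221) cassette, with the rack at (247,154). The scene view agrees. Next I'll get yaws and centres by segmentation.

```bash
python3 - <<'E'
from h import *
im=cv2.imread("pics/top0.png");C=cam("top")
g=im.max(2)
def blob(mask,c,r=30,z=.008,name=""):
    m=np.zeros_like(mask);x,y=c;m[y-r:y+r,x-r:x+r]=mask[y-r:y+r,x-r:x+r]
    n,l,s,ce=cv2.connectedComponentsWithStats(m.astype(np.uint8))
    k=min(range(1,n),key=lambda i:np.hypot(*(ce[i]-c))-s[i,4]*.05)
    pts=np.argwhere(l==k)[:,::-1]
    w=ray("top",pts,z,C)[:,:2]
    cnt=(w*1000).astype(np.float32)
    print(name,s[k],'cent',w.mean(0).round(4),'rect',cv2.minAreaRect(cnt))
for nme,c in dict(bot=(321,150),vial=(463,202),fl=(393,163),cas=(288,221)).items(): blob(g<32,c,name="well "+nme)
blob(g>160,(360,216),14,.06,"flask");blob(g>160,(418,243),20,.06,"cass");blob(g>150,(175,194),12,.064,"vialcap")
hsv=cv2.cvtColor(im,cv2.COLOR_BGR2HSV);blob((hsv[...,1]>120),(226,256),16,.07,"bottle")
print(g[150,321],g[216,360],g[140,305])
E
```

```text
well bot [310 139  23  23 407] cent [ 0.6654 -0.0041] rect ((665.2927856445312, -3.9607772827148438), (66.08592224121094, 66.35585021972656), 44.951786041259766)
well vial [457 194  14  15 156] cent [ 0.5104 -0.4293] rect ((510.2432556152344, -428.9812316894531), (39.92095947265625, 38.76505661010742), 44.048152923583984)
well fl [380 151  27  26 383] cent [ 0.6249 -0.2208] rect ((624.9894409179688, -220.8792266845703), (59.5169677734375, 58.686248779296875), 40.27766418457031)
well cas [270 207  35  29 519] cent [0.454  0.0977] rect ((454.1756896972656, 97.60835266113281), (47.74181365966797, 94.87557220458984), 28.276968002319336)
flask [350 205  21  21 240] cent [ 0.4677 -0.1141] rect ((467.413330078125, -114.1090087890625), (42.5569953918457, 42.83220672607422), 44.46693420410156)
cass [405 234  29  17 308] cent [ 0.3896 -0.2824] rect ((389.6700744628906, -282.00811767578125), (31.736141204833984, 79.79948425292969), 13.469263076782227)
vialcap [169 190   9   9  68] cent [0.5316 0.4197] rect ((531.7463989257812, 419.244384765625), (22.852994918823242, 22.873096466064453), 89.71663665771484)
bottle [215 247  20  19 296] cent [0.3556 0.2698] rect ((355.45672607421875, 270.16998291015625), (53.383846282958984, 50.2909049987793), 89.57070922851562)
9 202 137
```

{"api": "play_rows", "payload": {
  "steps": [
    {"translation": [0.0117, -0.033, 0], "rotation": [0, 0, 0]},
    {"translation": [0.0117, -0.033, 0], "rotation": [0, 0, 0]},
    {"translation": [0.0117, -0.033, 0], "rotation": [0, 0, 0]},
    {"translation": [0.0117, -0.033, 0], "rotation": [0, 0, 0]},
    {"translation": [0.0117, -0.033, 0], "rotation": [0, 0, 0]},
    {"translation": [0.0117, -0.033, 0], "rotation": [0, 0, 0]},
    {"translation": [0.0117, -0.033, 0], "rotation": [0, 0, 0]},
    {"translation": [0.0117, -0.033, 0], "rotation": [0, 0, 0]},
    {"translation": [0, 0, 0], "rotation": [0, 0, 0]},
    {"translation": [0, 0, 0], "rotation": [0, 0, 0]}
  ],
  "grip": 1,
  "force": 40
}}

```text
time: 2.0
tool_pos: [0.3632, 0.2634, 0.2308]
tcp_rot: [0.001, 0.229, 0.974, 0.001]
ft_force: [0.8, 0.6, -0.7]
gripper_width: 0.0855
```

```bash
cat >> h.py <<'E'
def look(tag,names=[]):
    C=cam("wrist");im=ctrl.snapshot("wrist");cv2.imwrite(f"pics/{tag}.png",im)
    s=ctrl.read_state();print(s['time'],s['tool_pos'].round(4),s['tcp_rot'].round(4))
    np.savez(f"pics/{tag}.npz",K=C[0],T=C[1]);find("wrist",names,C);return im,C
E
python3 -c "
from h import *
look('w1',['bottle_mid'])"
```

```text
2.05 [0.3631 0.2636 0.2307] [1.200e-03 2.282e-01 9.736e-01 4.000e-04]
wrist bottle_mid 0.91 [0.346 0.273 0.063] [321. 167.]
```

View pics/w1.png

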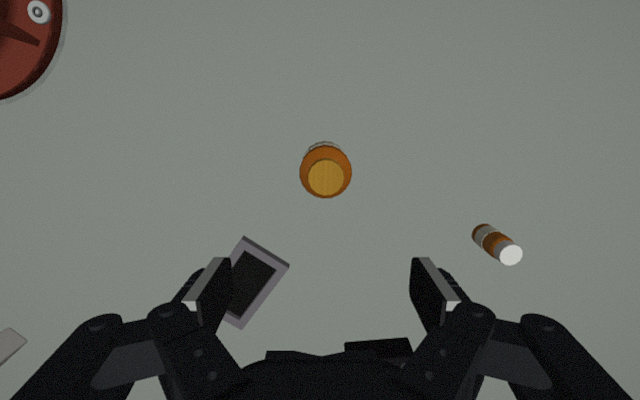

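Bottle cap centre is at pixel (326,178), vial cap at (511,254).

```bash
python3 - <<'E'
from h import *
d=np.load("pics/w1.npz");C=(d['K'],d['T'])
print(ray("wrist",[[326,178]],.084,C),ray("wrist",[[511,254]],.064,C))
h=cv2.cvtColor(cv2.imread("pics/w1.png"),cv2.COLOR_BGR2HSV)
m=((h[...,1]>100)&(h[...,2]>110)).astype(np.uint8);m[:, :290]=0;m[:,360:]=0
m2=m&(h[...,0]>17).astype(np.uint8)
for q in(m,m2):
  (c,r)=cv2.minEnclosingCircle(np.argwhere(q)[:,::-1].astype(np.float32));print(c,r,h[178,326],h[150,326])
T=cam("top")
print(ray("top",[[175,194]],.064,T),ray("top",[[227,257]],.084,T))
E
```

```text
[[0.3547768 0.2738194 0.084    ]] [[0.52973342 0.41994063 0.064     ]]
(325.9016418457031, 171.61476135253906) 25.325725555419922 [ 20 177 151] [ 14 219 133]
(326.02630615234375, 176.5) 18.92205047607422 [ 20 177 151] [ 14 219 133]
[[0.53171035 0.41354761 0.064     ]] [[0.35313141 0.26075694 0.084     ]]
```

{"api": "play_rows", "payload": {
  "steps": [
    {"translation": [-0.0085, 0.01, -0.02], "rotation": [0, 0, 0]},
    {"translation": [0, 0, -0.035], "rotation": [0, 0, 0]},
    {"translation": [0, 0, -0.035], "rotation": [0, 0, 0]},
    {"translation": [0, 0, 0], "rotation": [0, 0, 0]},
    {"translation": [0, 0, 0], "rotation": [0, 0, 0]}
  ]
}}

```text
time: 2.6
tool_pos: [0.3525, 0.279, 0.14]
tcp_rot: [0.002, 0.224, 0.975, 0.001]
ft_force: [0.4, -0.2, 0.7]
gripper_width: 0.0852
```

{"api": "play_rows", "payload": {
  "steps": [
    {"translation": [0.002, -0.005, -0.03], "rotation": [0, 0, 0]},
    {"translation": [0, 0, -0.03], "rotation": [0, 0, 0]},
    {"translation": [0, 0, -0.03], "rotation": [0, 0, 0]},
    {"translation": [0, 0, -0.02], "rotation": [0, 0, 0]},
    {"translation": [0, 0, 0], "rotation": [0, 0, 0]},
    {"translation": [0, 0, 0], "rotation": [0, 0, 0]}
  ]
}}

```text
time: 3.2
tool_pos: [0.3603, 0.2785, 0.0396]
tcp_rot: [0.008, 0.222, 0.975, 0.006]
ft_force: [-0.1, 1.2, 0.5]
gripper_width: 0.0852
```

```bash
cat >> h.py <<'E'
def togo(p,yaw,n=1):
    "shift and turn to TCP p with tool y at yaw deg, pointing down"
    s=ctrl.read_state();w,x,y,z=s['tcp_rot'];a=np.radians(yaw);c,si=np.cos(a),np.sin(a)
    G=np.array([[-si,c,0],[c,si,0],[0,0,-1]]).T
    e=(R.from_matrix(G)*R.from_quat([x,y,z,w]).inv()).as_rotvec(degrees=True)
    print("shift",(np.array(p)-s['tool_pos']).round(4),"turn",e.round(2),"f",s['ft_force'].round(1),s['time'])
E
python3 -c "
from h import *
togo([.3545,.2735,.02],64)"
```

```text
shift [-0.0058 -0.005  -0.0196] turn [-0.43  1.   -0.34] f [-0.1  1.2  0.5] 3.2
```

{"api": "play_rows", "payload": {
  "steps": [
    {"translation": [-0.004, -0.004, 0], "rotation": [-0.4, 1.0, -0.3]},
    {"translation": [0, 0, -0.008], "rotation": [0, 0, 0]},
    {"translation": [0, 0, -0.007], "rotation": [0, 0, 0]},
    {"translation": [0, 0, 0], "rotation": [0, 0, 0]},
    {"translation": [0, 0, 0], "rotation": [0, 0, 0]}
  ]
}}

```text
time: 3.7
tool_pos: [0.3593, 0.2757, 0.0289]
tcp_rot: [0.002, 0.225, 0.974, 0.002]
ft_force: [0.6, -0.3, 0.9]
gripper_width: 0.0851
```

```bash
python3 -c "
from h import *
togo([.3545,.2735,.02],64)"
```

```text
shift [-0.0048 -0.0022 -0.0089] turn [-0.13  0.29 -0.03] f [ 0.6 -0.3  0.9] 3.7
```

{"api": "play_rows", "payload": {
  "steps": [
    {"translation": [-0.004, -0.002, -0.005], "rotation": [0, 0.2, 0]},
    {"translation": [-0.002, -0.001, -0.005], "rotation": [0, 0, 0]},
    {"translation": [0, 0, 0], "rotation": [0, 0, 0]}
  ]
}}

```text
time: 4.0
tool_pos: [0.3526, 0.2724, 0.0181]
tcp_rot: [0.0, 0.225, 0.974, 0.001]
ft_force: [-0.2, 0.7, 0.8]
gripper_width: 0.0851
```

{"api": "play_rows", "payload": {
  "steps": [
    {"translation": [0, 0, 0], "rotation": [0, 0, 0]},
    {"translation": [0, 0, 0], "rotation": [0, 0, 0]},
    {"translation": [0, 0, 0], "rotation": [0, 0, 0]},
    {"translation": [0, 0, 0], "rotation": [0, 0, 0]},
    {"translation": [0, 0, 0], "rotation": [0, 0, 0]},
    {"translation": [0, 0, 0], "rotation": [0, 0, 0]},
    {"translation": [0, 0, 0], "rotation": [0, 0, 0]}
  ],
  "grip": 0,
  "force": 40
}}

```text
time: 4.7
tool_pos: [0.3527, 0.2724, 0.0182]
tcp_rot: [0.0, 0.225, 0.974, 0.001]
ft_force: [-0.4, -0.2, -0.0]
gripper_width: 0.0551
```

```bash
python3 -c "
from h import *
togo([.3545,.2735,.02],64)"
```

```text
shift [0.0018 0.0011 0.0018] turn [-0.14  0.07 -0.03] f [-0.4 -0.2 -0. ] 4.7
```

{"api": "play_rows", "payload": {
  "steps": [
    {"translation": [0, 0, 0.02], "rotation": [0, 0, 0]},
    {"translation": [0, 0, 0.035], "rotation": [0, 0, 0]},
    {"translation": [0, 0, 0.035], "rotation": [0, 0, 0]},
    {"translation": [0.01, -0.01, 0.03], "rotation": [0, 0, 0]},
    {"translation": [0.03, -0.027, 0], "rotation": [0, 0, 0]},
    {"translation": [0.03, -0.027, 0], "rotation": [0, 0, 0]},
    {"translation": [0.03, -0.027, 0], "rotation": [0, 0, 0]},
    {"translation": [0.03, -0.027, 0], "rotation": [0, 0, 0]},
    {"translation": [0.03, -0.027, 0], "rotation": [0, 0, 0]},
    {"translation": [0.03, -0.027, 0], "rotation": [0, 0, 0]},
    {"translation": [0.03, -0.027, 0], "rotation": [0, 0, 0]},
    {"translation": [0.03, -0.027, 0], "rotation": [0, 0, 0]},
    {"translation": [0.03, -0.025, 0], "rotation": [0, 0, 0]},
    {"translation": [0.015, -0.015, 0], "rotation": [0, 0, 0]},
    {"translation": [0, 0, 0], "rotation": [0, 0, 0]},
    {"translation": [0, 0, 0], "rotation": [0, 0, 0]}
  ]
}}

```text
time: 6.3
tool_pos: [0.6537, -0.0077, 0.1365]
tcp_rot: [-0.003, 0.224, 0.975, 0.0]
ft_force: [-0.2, -0.6, -1.5]
gripper_width: 0.0552
```

```bash
python3 -c "
from h import *
togo([.6654,-.004,.0222],63.6);look('w2',['bottle_mid','dock_bottle_well'])"
```

```text
shift [ 0.0117  0.0037 -0.1143] turn [-0.14 -0.35 -0.57] f [-0.2 -0.6 -1.5] 6.3
6.35 [ 0.6536 -0.0075  0.1366] [-3.200e-03  2.234e-01  9.747e-01  4.000e-04]
wrist bottle_mid 0.73 [ 0.636 -0.003  0.178] [311. 270.]
wrist bottle_mid 0.18 [ 0.511  0.06  -0.   ] [319.   3.]
wrist dock_bottle_well 0.85 [0.651 0.011 0.012] [338. 186.]
wrist dock_bottle_well 0.26 [ 0.621 -0.221  0.011] [109. 260.]
```

View pics/w2.png

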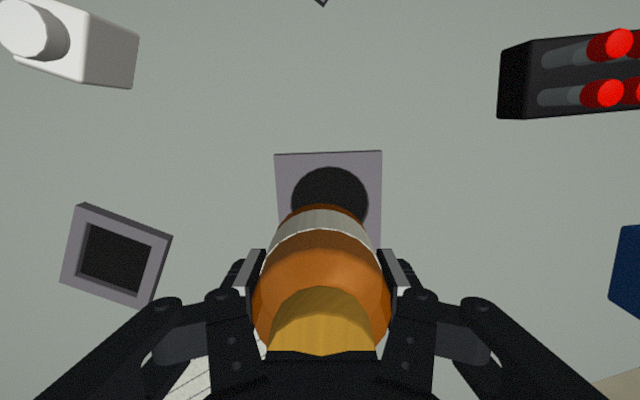

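Bottle held upright. Dock far corners at (274,154) and (382,150), well top at (331,166), flask well centre near (114,258).

```bash
python3 - <<'E'
from h import *
d=np.load("pics/w2.npz");C=(d['K'],d['T'])
a=ray("w",[[274,154],[382,150],[331,166]],.012,C)[:,:2];m=a[:2].mean(0);u=(a[1]-a[0]);L=np.hypot(*u);u/=L
n=np.array([-u[1],u[0]]); n=n if n[0]>0 else -n
print(a,L,m+n*.048, a[2]+n*.036, np.degrees(np.arctan2(*u[::-1])))
# flask well outer corners
f=ray("w",[[77,204],[173,237],[59,283],[148,307]],.012,C)[:,:2];print(f,f.mean(0))
E
```

```text
[[ 0.60049597 -0.02716524]
 [ 0.6385551   0.05927483]
 [ 0.63183484  0.01322955]] 0.09444777884489522 [ 0.66345588 -0.00328752] [ 0.6647826  -0.00127718] 66.23634286254216
[[ 0.56175073 -0.21179887]
 [ 0.62768345 -0.15082324]
 [ 0.61959852 -0.28083623]
 [ 0.68132608 -0.21725224]] [ 0.62258969 -0.21517764]
```

{"api": "play_rows", "payload": {
  "steps": [
    {"translation": [0.01, 0.0035, -0.02], "rotation": [0, -0.3, -0.5]},
    {"translation": [0, 0, -0.03], "rotation": [0, 0, 0]},
    {"translation": [0, 0, -0.02], "rotation": [0, 0, 0]},
    {"translation": [0, 0, 0], "rotation": [0, 0, 0]},
    {"translation": [0, 0, 0], "rotation": [0, 0, 0]}
  ]
}}

```text
time: 6.95
tool_pos: [0.6623, 0.0015, 0.0688]
tcp_rot: [0.002, 0.225, 0.974, 0.001]
ft_force: [-0.1, -0.2, -1.8]
gripper_width: 0.055
```

```bash
python3 -c "
from h import *
togo([.663,-.004,.0222],63.6)"
```

```text
shift [ 0.0007 -0.0055 -0.0466] turn [-0.11  0.22 -0.43] f [-0.1 -0.2 -1.8] 6.95
```

{"api": "play_rows", "payload": {
  "steps": [
    {"translation": [0.001, -0.005, -0.008], "rotation": [0, 0.2, 0]},
    {"translation": [0, -0.001, -0.015], "rotation": [0, 0, 0]},
    {"translation": [0, 0, -0.006], "rotation": [0, 0, 0]},
    {"translation": [0, 0, 0], "rotation": [0, 0, 0]},
    {"translation": [0, 0, 0], "rotation": [0, 0, 0]}
  ]
}}

```text
time: 7.45
tool_pos: [0.6648, -0.005, 0.041]
tcp_rot: [0.002, 0.224, 0.974, 0.001]
ft_force: [0.4, 0.1, -1.0]
gripper_width: 0.0553
```

```bash
python3 -c "
from h import *
togo([.663,-.004,.0222],63.6)"
```

```text
shift [-0.0018  0.001  -0.0188] turn [-0.06  0.24 -0.46] f [ 0.4  0.1 -1. ] 7.45
```

{"api": "play_rows", "payload": {
  "steps": [
    {"translation": [-0.001, 0, -0.007], "rotation": [0, 0.2, 0]},
    {"translation": [0, 0, -0.006], "rotation": [0, 0, 0]},
    {"translation": [0, 0, -0.002], "rotation": [0, 0, 0]},
    {"translation": [0, 0, 0], "rotation": [0, 0, 0]}
  ]
}}

```text
time: 7.85
tool_pos: [0.664, -0.005, 0.0253]
tcp_rot: [0.0, 0.224, 0.974, 0.001]
ft_force: [0.5, -0.9, -1.2]
gripper_width: 0.0553
```

```bash
python3 -c "
from h import *
togo([.663,-.004,.0222],63.6)"
```

```text
shift [-0.001   0.001  -0.0031] turn [-0.06  0.07 -0.46] f [ 0.5 -0.9 -1.2] 7.85
```

{"api": "play_rows", "payload": {
  "steps": [
    {"translation": [0, 0, -0.002], "rotation": [0, 0, 0]},
    {"translation": [0, 0, -0.0015], "rotation": [0, 0, 0]},
    {"translation": [0, 0, 0], "rotation": [0, 0, 0]}
  ]
}}

```text
time: 8.15
tool_pos: [0.6644, -0.0051, 0.0225]
tcp_rot: [0.001, 0.224, 0.974, 0.001]
ft_force: [-0.0, -0.0, -1.2]
gripper_width: 0.0552
```

{"api": "play_rows", "payload": {
  "steps": [
    {"translation": [0, 0, -0.001], "rotation": [0, 0, 0]},
    {"translation": [0, 0, -0.001], "rotation": [0, 0, 0]},
    {"translation": [0, 0, 0], "rotation": [0, 0, 0]}
  ]
}}

```text
time: 8.45
tool_pos: [0.6649, -0.0052, 0.0226]
tcp_rot: [0.002, 0.224, 0.975, 0.0]
ft_force: [0.1, -0.9, -1.8]
gripper_width: 0.0549
```

{"api": "play_rows", "payload": {
  "steps": [
    {"translation": [0, 0, -0.003], "rotation": [0, 0, 0]},
    {"translation": [0, 0, 0], "rotation": [0, 0, 0]}
  ]
}}

```text
time: 8.65
tool_pos: [0.6658, -0.0053, 0.023]
tcp_rot: [0.003, 0.224, 0.975, 0.0]
ft_force: [0.2, 0.1, -2.1]
gripper_width: 0.0552
```

{"api": "play_rows", "payload": {
  "steps": [
    {"translation": [-0.001, 0.0005, -0.004], "rotation": [0, 0.3, -0.2]},
    {"translation": [-0.001, 0, -0.003], "rotation": [0, 0.1, 0]}
  ]
}}

```text
time: 8.85
tool_pos: [0.6664, -0.0054, 0.0222]
tcp_rot: [0.002, 0.226, 0.974, -0.001]
ft_force: [-11.5, 3.4, 24.0]
gripper_width: 0.0553
```

```bash
python3 -c "
from h import *
togo([.663,-.004,.0222],63.6);print(ctrl.read_state())"
```

```text
shift [-0.0034  0.0014 -0.    ] turn [ 0.14  0.26 -0.29] f [-11.5   3.4  24. ] 8.85
{'time': 8.85, 'q': array([-0.20320695,  0.36170977,  0.00913263,  1.21333338, -0.00145177,
        0.25256143]), 'dq': array([-0.00156068, -0.01053742, -0.01326429, -0.01363542, -0.00248741,
       -0.00276033]), 'tau': array([ -1.84394728, -54.29630756,  42.91236877,  -4.7991769 ,
        -0.40462414,   0.11758032]), 'tool_pos': array([ 0.66637814, -0.0054348 ,  0.02220286]), 'tcp_rot': array([ 2.46007119e-03,  2.25917915e-01,  9.74143009e-01, -6.65386189e-04]), 'ft_force': array([-11.48062994,   3.3855828 ,  24.01074122]), 'wrist_torque': array([0.80320034, 2.07818821, 0.10882596]), 'gripper_width': 0.05534688511106244}
```

On the floor, as predicted (z=.0222, 24 N up). Release and rise.

{"api": "play_rows", "payload": {
  "steps": [
    {"translation": [0, 0, 0.0], "rotation": [0, 0, 0]},
    {"translation": [0, 0, 0], "rotation": [0, 0, 0]},
    {"translation": [0, 0, 0], "rotation": [0, 0, 0]},
    {"translation": [0, 0, 0], "rotation": [0, 0, 0]},
    {"translation": [0, 0, 0], "rotation": [0, 0, 0]},
    {"translation": [0, 0, 0], "rotation": [0, 0, 0]},
    {"translation": [0, 0, 0.02], "rotation": [0, 0, 0]},
    {"translation": [0, 0, 0.03], "rotation": [0, 0, 0]},
    {"translation": [0, 0, 0.035], "rotation": [0, 0, 0]},
    {"translation": [0, 0, 0.035], "rotation": [0, 0, 0]},
    {"translation": [0, 0, 0.035], "rotation": [0, 0, 0]},
    {"translation": [0, 0, 0], "rotation": [0, 0, 0]}
  ],
  "grip": 1
}}

```text
time: 10.05
tool_pos: [0.6632, -0.0049, 0.1786]
tcp_rot: [-0.0, 0.226, 0.974, -0.001]
ft_force: [0.0, -0.5, 1.2]
gripper_width: 0.0854
```

```bash
python3 -c "
from h import *
togo([.530,.420,.2],63.6);look('w3',['bottle_mid','dock_bottle_well'])"
```

```text
shift [-0.1332  0.4249  0.0214] turn [ 0.07 -0.06 -0.25] f [ 0.  -0.5  1.2] 10.05
10.1 [ 0.6624 -0.0048  0.1758] [-1.900e-03  2.262e-01  9.741e-01 -7.000e-04]
wrist bottle_mid 0.74 [ 0.66  -0.005  0.065] [319. 197.]
wrist dock_bottle_well 0.66 [0.649 0.009 0.012] [327. 167.]
```

View pics/w3.png

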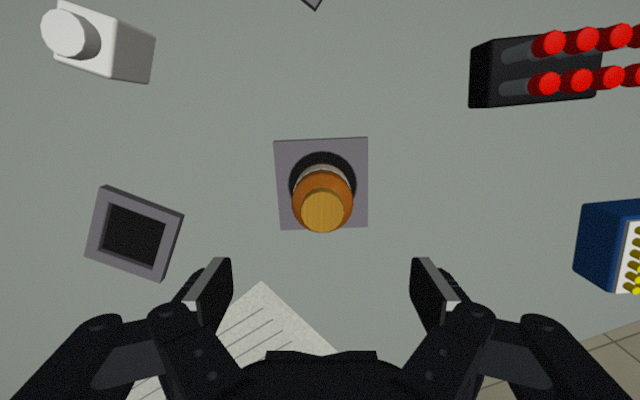

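Bottle stands upright in its well (cap at 322,212 inside dock). On to the vial.

{"api": "play_rows", "payload": {
  "steps": [
    {"translation": [0, 0, 0.02], "rotation": [0, 0, 0]},
    {"translation": [-0.005, 0.02, 0.01], "rotation": [0, 0, 0]},
    {"translation": [-0.011, 0.036, 0], "rotation": [0, 0, 0]},
    {"translation": [-0.011, 0.036, 0], "rotation": [0, 0, 0]},
    {"translation": [-0.011, 0.036, 0], "rotation": [0, 0, 0]},
    {"translation": [-0.011, 0.036, 0], "rotation": [0, 0, 0]},
    {"translation": [-0.011, 0.036, 0], "rotation": [0, 0, 0]},
    {"translation": [-0.011, 0.036, 0], "rotation": [0, 0, 0]},
    {"translation": [-0.011, 0.036, 0], "rotation": [0, 0, 0]},
    {"translation": [-0.011, 0.036, 0], "rotation": [0, 0, 0]},
    {"translation": [-0.011, 0.036, 0], "rotation": [0, 0, 0]},
    {"translation": [-0.011, 0.036, 0], "rotation": [0, 0, 0]},
    {"translation": [-0.011, 0.03, 0], "rotation": [0, 0, 0]},
    {"translation": [0, 0.01, 0], "rotation": [0, 0, 0]},
    {"translation": [0, 0, 0], "rotation": [0, 0, 0]},
    {"translation": [0, 0, 0], "rotation": [0, 0, 0]}
  ]
}}

```text
time: 11.8
tool_pos: [0.5088, 0.4373, 0.175]
tcp_rot: [-0.023, 0.225, 0.974, -0.008]
ft_force: [-0.1, -0.2, 0.3]
gripper_width: 0.0854
```

```bash
python3 - <<'E'
from h import *
togo([.530,.420,.014],63.6);im,C=look('w4',['vial_mid'])
m=(im.min(2)>150).astype(np.uint8);n,l,s,c=cv2.connectedComponentsWithStats(m)
for i in range(1,n):
    if 100<s[i,4]<3000: print(s[i],c[i],ray("w",[c[i]],.064,C))
E
```

```text
shift [ 0.0212 -0.0173 -0.161 ] turn [ 0.25 -2.73 -0.4 ] f [-0.1 -0.2  0.3] 11.8
11.85 [0.509  0.437  0.1749] [-0.0227  0.2252  0.974  -0.0076]
wrist vial_mid 0.75 [0.453 0.104 0.004] [ 48. 270.]
wrist vial_mid 0.59 [0.527 0.424 0.062] [319. 229.]
[304 222  28  27 596] [317.30201342 234.92785235] [[0.53075753 0.42037362 0.064     ]]
```

View pics/w4.png

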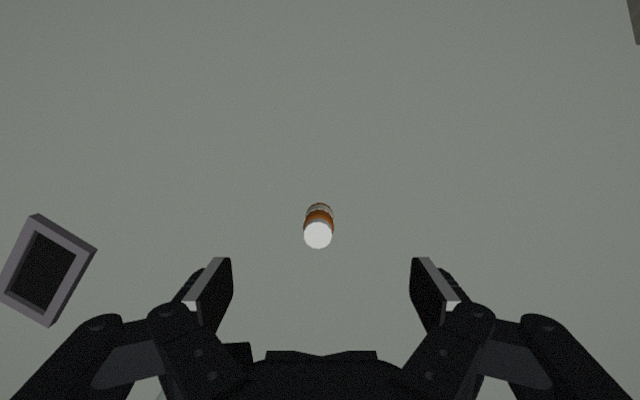

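{"api": "play_rows", "payload": {
  "steps": [
    {"translation": [0.0215, -0.0167, 0], "rotation": [0.2, -2.7, -0.4]},
    {"translation": [0, 0, 0], "rotation": [0, 0, 0]},
    {"translation": [0, 0, -0.025], "rotation": [0, 0, 0]},
    {"translation": [0, 0, -0.025], "rotation": [0, 0, 0]},
    {"translation": [0, 0, 0], "rotation": [0, 0, 0]},
    {"translation": [0, 0, 0], "rotation": [0, 0, 0]}
  ]
}}

```text
time: 12.5
tool_pos: [0.5346, 0.4138, 0.1265]
tcp_rot: [0.001, 0.233, 0.972, 0.0]
ft_force: [0.2, 0.8, -0.4]
gripper_width: 0.0855
```

```bash
python3 -c "
from h import *
togo([.5305,.4205,.013],63.6)"
```

```text
shift [-0.0041  0.0067 -0.1135] turn [-0.02  0.14  0.59] f [ 0.2  0.8 -0.4] 12.5
```

{"api": "play_rows", "payload": {
  "steps": [
    {"translation": [-0.003, 0.005, -0.01], "rotation": [0, 0.1, 0.5]},
    {"translation": [0, 0, -0.02], "rotation": [0, 0, 0]},
    {"translation": [0, 0, -0.02], "rotation": [0, 0, 0]},
    {"translation": [0, 0, -0.02], "rotation": [0, 0, 0]},
    {"translation": [0, 0, 0], "rotation": [0, 0, 0]},
    {"translation": [0, 0, 0], "rotation": [0, 0, 0]}
  ]
}}

```text
time: 13.1
tool_pos: [0.5336, 0.4217, 0.0603]
tcp_rot: [0.003, 0.228, 0.974, 0.003]
ft_force: [0.2, -0.1, 0.9]
gripper_width: 0.0855
```

```bash
python3 -c "
from h import *
togo([.5305,.4205,.013],63.6)"
```

```text
shift [-0.0031 -0.0012 -0.0473] turn [-0.28  0.4  -0.02] f [ 0.2 -0.1  0.9] 13.1
```

{"api": "play_rows", "payload": {
  "steps": [
    {"translation": [-0.003, -0.001, -0.01], "rotation": [-0.3, 0.4, 0]},
    {"translation": [-0.001, 0, -0.015], "rotation": [0, 0.2, 0]},
    {"translation": [-0.001, 0, -0.013], "rotation": [0, 0.1, 0]},
    {"translation": [0, 0, -0.004], "rotation": [0, 0, 0]},
    {"translation": [0, 0, 0], "rotation": [0, 0, 0]}
  ]
}}

```text
time: 13.6
tool_pos: [0.5293, 0.4216, 0.0177]
tcp_rot: [-0.002, 0.228, 0.974, 0.0]
ft_force: [-0.1, -0.8, -0.3]
gripper_width: 0.0853
```

```bash
python3 -c "
from h import *
togo([.5305,.4205,.013],63.6)"
```

```text
shift [ 0.0012 -0.0011 -0.0047] turn [-0.05 -0.19 -0.05] f [-0.1 -0.8 -0.3] 13.6
```

{"api": "play_rows", "payload": {
  "steps": [
    {"translation": [0, 0, -0.004], "rotation": [0, -0.1, 0]},
    {"translation": [0, 0, 0], "rotation": [0, 0, 0]}
  ]
}}

```text
time: 13.8
tool_pos: [0.5293, 0.4216, 0.0134]
tcp_rot: [-0.001, 0.228, 0.974, 0.0]
ft_force: [-0.3, 0.5, -0.2]
gripper_width: 0.0854
```

{"api": "play_rows", "payload": {
  "steps": [
    {"translation": [0, 0, 0], "rotation": [0, 0, 0]},
    {"translation": [0, 0, 0], "rotation": [0, 0, 0]},
    {"translation": [0, 0, 0], "rotation": [0, 0, 0]},
    {"translation": [0, 0, 0], "rotation": [0, 0, 0]},
    {"translation": [0, 0, 0], "rotation": [0, 0, 0]},
    {"translation": [0, 0, 0], "rotation": [0, 0, 0]},
    {"translation": [0, 0, 0], "rotation": [0, 0, 0]},
    {"translation": [0, 0, 0], "rotation": [0, 0, 0]}
  ],
  "grip": 0,
  "force": 30
}}

```text
time: 14.6
tool_pos: [0.5301, 0.4219, 0.0149]
tcp_rot: [0.0, 0.228, 0.974, 0.001]
ft_force: [-0.2, 0.4, -0.4]
gripper_width: 0.0294
```

```bash
python3 -c "
from h import *
togo([.5305,.4205,.013],63.6)"
```

```text
shift [ 0.0004 -0.0014 -0.0019] turn [-0.1   0.02 -0.05] f [-0.2  0.4 -0.4] 14.6
```

{"api": "play_rows", "payload": {
  "steps": [
    {"translation": [0, 0, 0.02], "rotation": [0, 0, 0]},
    {"translation": [0, 0, 0.035], "rotation": [0, 0, 0]},
    {"translation": [0, 0, 0.035], "rotation": [0, 0, 0]},
    {"translation": [0, 0, 0.035], "rotation": [0, 0, 0]},
    {"translation": [0, -0.02, 0.025], "rotation": [0, 0, 0]},
    {"translation": [0, -0.035, 0], "rotation": [0, 0, 0]},
    {"translation": [0, -0.035, 0], "rotation": [0, 0, 0]},
    {"translation": [0, -0.035, 0], "rotation": [0, 0, 0]},
    {"translation": [0, -0.035, 0], "rotation": [0, 0, 0]},
    {"translation": [0, -0.035, 0], "rotation": [0, 0, 0]},
    {"translation": [0, -0.035, 0], "rotation": [0, 0, 0]},
    {"translation": [0, -0.035, 0], "rotation": [0, 0, 0]},
    {"translation": [0, -0.035, 0], "rotation": [0, 0, 0]},
    {"translation": [0, -0.035, 0], "rotation": [0, 0, 0]},
    {"translation": [0, -0.02, 0], "rotation": [0, 0, 0]},
    {"translation": [0, 0, 0], "rotation": [0, 0, 0]}
  ]
}}

```text
time: 16.2
tool_pos: [0.5259, 0.0532, 0.1699]
tcp_rot: [0.001, 0.227, 0.974, 0.0]
ft_force: [0.4, -0.2, -1.5]
gripper_width: 0.0291
```

```bash
python3 -c "
from h import *
togo([.51,-.43,.16],63.6)"
```

```text
shift [-0.0159 -0.4832 -0.0099] turn [ 0.    0.13 -0.19] f [ 0.4 -0.2 -1.5] 16.2
```

{"api": "play_rows", "payload": {
  "steps": [
    {"translation": [0, -0.02, 0], "rotation": [0, 0, 0]},
    {"translation": [-0.001, -0.035, 0], "rotation": [0, 0, 0]},
    {"translation": [-0.001, -0.035, 0], "rotation": [0, 0, 0]},
    {"translation": [-0.001, -0.035, 0], "rotation": [0, 0, 0]},
    {"translation": [-0.001, -0.035, 0], "rotation": [0, 0, 0]},
    {"translation": [-0.001, -0.035, 0], "rotation": [0, 0, 0]},
    {"translation": [-0.001, -0.035, 0], "rotation": [0, 0, 0]},
    {"translation": [-0.001, -0.035, 0], "rotation": [0, 0, 0]},
    {"translation": [-0.001, -0.035, 0], "rotation": [0, 0, 0]},
    {"translation": [-0.001, -0.035, 0], "rotation": [0, 0, 0]},
    {"translation": [-0.001, -0.035, 0], "rotation": [0, 0, 0]},
    {"translation": [-0.001, -0.035, 0], "rotation": [0, 0, 0]},
    {"translation": [-0.001, -0.035, 0], "rotation": [0, 0, 0]},
    {"translation": [0, -0.02, 0], "rotation": [0, 0, 0]},
    {"translation": [0, 0, 0], "rotation": [0, 0, 0]},
    {"translation": [0, 0, 0], "rotation": [0, 0, 0]}
  ]
}}

```text
time: 17.8
tool_pos: [0.5169, -0.4129, 0.169]
tcp_rot: [0.002, 0.222, 0.975, 0.003]
ft_force: [-0.1, 1.6, -0.2]
gripper_width: 0.0292
```

```bash
python3 -c "
from h import *
togo([.51,-.43,.16],63.6);look('w5',['dock_vial_well','dock_flask_well'])"
```

```text
shift [-0.0069 -0.0171 -0.009 ] turn [-0.25  0.32 -0.77] f [-0.1  1.6 -0.2] 17.8
17.85 [ 0.5169 -0.4127  0.169 ] [0.0022 0.2216 0.9751 0.0027]
wrist dock_vial_well 0.65 [ 0.507 -0.431  0.01 ] [299. 186.]
wrist dock_flask_well 0.71 [ 0.625 -0.222  0.009] [530. 200.]
```

View pics/w5.png

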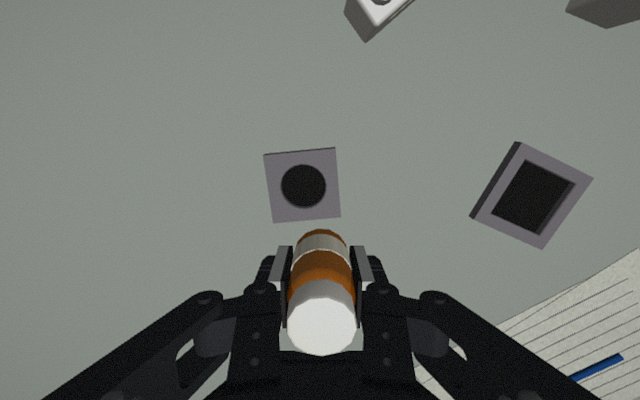

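Vial well at (303,186); flask well centre about (533,197).

```bash
python3 - <<'E'
from h import *
d=np.load("pics/w5.npz");C=(d['K'],d['T']);im=cv2.imread("pics/w5.png")
m=(im.max(2)<45).astype(np.uint8)
for x0,x1,y0,y1 in((260,345,150,215),(485,580,150,240)):
    q=np.zeros_like(m);q[y0:y1,x0:x1]=m[y0:y1,x0:x1]
    p=np.argwhere(q)[:,::-1];w=ray("w",p,.008,C)[:,:2];print(len(p),w.mean(0),cv2.minAreaRect((w*1000).astype(np.float32)))
E
```

```text
1432 [ 0.5086621  -0.42749246] ((508.9593811035156, -427.84442138671875), (43.249141693115234, 43.21352767944336), 64.21019744873047)
3294 [ 0.62150902 -0.21993896] ((615.967041015625, -223.5728759765625), (80.7216796875, 65.29335021972656), 40.04193878173828)
```

{"api": "play_rows", "payload": {
  "steps": [
    {"translation": [-0.008, -0.0155, -0.01], "rotation": [-0.2, 0.3, -0.7]},
    {"translation": [0, 0, -0.03], "rotation": [0, 0, 0]},
    {"translation": [0, 0, -0.03], "rotation": [0, 0, 0]},
    {"translation": [0, 0, -0.025], "rotation": [0, 0, 0]},
    {"translation": [0, 0, 0], "rotation": [0, 0, 0]},
    {"translation": [0, 0, 0], "rotation": [0, 0, 0]}
  ]
}}

```text
time: 18.55
tool_pos: [0.5083, -0.4273, 0.0719]
tcp_rot: [0.001, 0.227, 0.974, -0.001]
ft_force: [-0.2, -1.5, -0.0]
gripper_width: 0.029
```

```bash
python3 -c "
from h import *
togo([.509,-.4285,.018],63.6)"
```

```text
shift [ 0.0007 -0.0012 -0.0539] turn [ 0.17  0.04 -0.21] f [-0.2 -1.5 -0. ] 18.55
```

{"api": "play_rows", "payload": {
  "steps": [
    {"translation": [0.001, -0.001, -0.015], "rotation": [0.1, 0, 0]},
    {"translation": [0, 0, -0.018], "rotation": [0, 0, 0]},
    {"translation": [0, 0, -0.01], "rotation": [0, 0, 0]},
    {"translation": [0, 0, 0], "rotation": [0, 0, 0]}
  ]
}}

```text
time: 18.95
tool_pos: [0.511, -0.4306, 0.0308]
tcp_rot: [0.003, 0.227, 0.974, -0.002]
ft_force: [0.5, 0.4, -1.2]
gripper_width: 0.0292
```

```bash
python3 -c "
from h import *
togo([.509,-.4285,.018],63.6)"
```

```text
shift [-0.002   0.0021 -0.0128] turn [ 0.35  0.26 -0.2 ] f [ 0.5  0.4 -1.2] 18.95
```

{"api": "play_rows", "payload": {
  "steps": [
    {"translation": [-0.002, 0.002, -0.005], "rotation": [0.3, 0.2, 0]},
    {"translation": [0, 0, -0.005], "rotation": [0, 0, 0]},
    {"translation": [0, 0, -0.003], "rotation": [0, 0, 0]}
  ]
}}

```text
time: 19.25
tool_pos: [0.5098, -0.4296, 0.0192]
tcp_rot: [0.002, 0.227, 0.974, -0.001]
ft_force: [-0.3, 0.7, -0.5]
gripper_width: 0.0289
```

```bash
python3 -c "
from h import *
togo([.509,-.4285,.018],63.6)"
```

```text
shift [-0.0008  0.0011 -0.0012] turn [ 0.16  0.15 -0.21] f [-0.3  0.7 -0.5] 19.25
```

{"api": "play_rows", "payload": {
  "steps": [
    {"translation": [0, 0, -0.002], "rotation": [0, 0, 0]}
  ]
}}

```text
time: 19.35
tool_pos: [0.5101, -0.4299, 0.0187]
tcp_rot: [0.002, 0.227, 0.974, -0.001]
ft_force: [-7.0, 7.8, 20.9]
gripper_width: 0.0294
```

{"api": "play_rows", "payload": {
  "steps": [
    {"translation": [0, 0, -0.002], "rotation": [0, 0, 0]}
  ]
}}

```text
time: 19.45
tool_pos: [0.5105, -0.4304, 0.0187]
tcp_rot: [0.003, 0.226, 0.974, -0.002]
ft_force: [-4.1, 4.9, 14.7]
gripper_width: 0.0291
```

{"api": "play_rows", "payload": {
  "steps": [
    {"translation": [0, 0, 0.0], "rotation": [0, 0, 0]},
    {"translation": [0, 0, 0], "rotation": [0, 0, 0]},
    {"translation": [0, 0, 0], "rotation": [0, 0, 0]},
    {"translation": [0, 0, 0], "rotation": [0, 0, 0]},
    {"translation": [0, 0, 0], "rotation": [0, 0, 0]},
    {"translation": [0, 0, 0], "rotation": [0, 0, 0]},
    {"translation": [0, 0, 0.02], "rotation": [0, 0, 0]},
    {"translation": [0, 0, 0.03], "rotation": [0, 0, 0]},
    {"translation": [0, 0, 0.035], "rotation": [0, 0, 0]},
    {"translation": [0, 0, 0.035], "rotation": [0, 0, 0]},
    {"translation": [0, 0, 0.035], "rotation": [0, 0, 0]},
    {"translation": [0, 0, 0], "rotation": [0, 0, 0]}
  ],
  "grip": 1
}}

```text
time: 20.65
tool_pos: [0.509, -0.4286, 0.1777]
tcp_rot: [0.001, 0.226, 0.974, -0.001]
ft_force: [0.5, -0.8, 0.4]
gripper_width: 0.0857
```

```bash
python3 -c "
from h import *
togo([.47,-.112,.2],44.5);look('w6',['vial_mid'])"
```

```text
shift [-0.039   0.3166  0.0223] turn [  0.16   0.11 -19.32] f [ 0.5 -0.8  0.4] 20.65
20.7 [ 0.5085 -0.4279  0.1749] [ 2.000e-04  2.265e-01  9.740e-01 -0.000e+00]
```

View pics/w6.png

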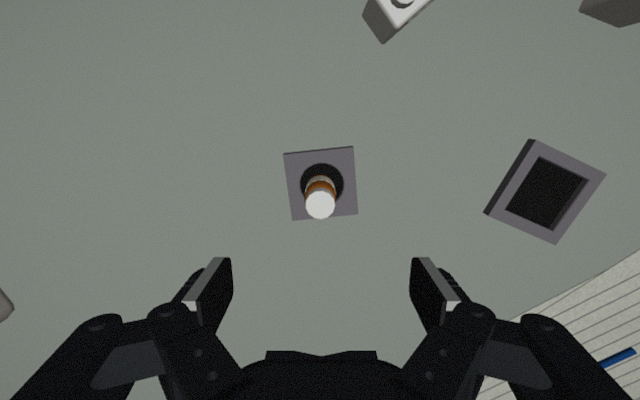

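Vial is in its well, upright (cap 320,204). On to the flask.

{"api": "play_rows", "payload": {
  "steps": [
    {"translation": [0, 0.015, 0.025], "rotation": [0, 0, -1]},
    {"translation": [-0.004, 0.032, 0.005], "rotation": [0, 0, -2]},
    {"translation": [-0.004, 0.032, 0], "rotation": [0, 0, -2]},
    {"translation": [-0.004, 0.032, 0], "rotation": [0, 0, -2]},
    {"translation": [-0.004, 0.032, 0], "rotation": [0, 0, -2]},
    {"translation": [-0.004, 0.032, 0], "rotation": [0, 0, -2]},
    {"translation": [-0.004, 0.032, 0], "rotation": [0, 0, -2]},
    {"translation": [-0.004, 0.032, 0], "rotation": [0, 0, -2]},
    {"translation": [-0.004, 0.032, 0], "rotation": [0, 0, -2]},
    {"translation": [-0.004, 0.025, 0], "rotation": [0, 0, -2]},
    {"translation": [0, 0.01, 0], "rotation": [0, 0, 0]},
    {"translation": [0, 0, 0], "rotation": [0, 0, 0]},
    {"translation": [0, 0, 0], "rotation": [0, 0, 0]}
  ]
}}

```text
time: 22.05
tool_pos: [0.4613, -0.1058, 0.1795]
tcp_rot: [-0.014, 0.391, 0.92, 0.007]
ft_force: [-0.0, -1.0, -0.3]
gripper_width: 0.0855
```

```bash
python3 -c "
from h import *
togo([.47,-.112,.2],44.5);look('w7',['flask_mid'])"
```

```text
shift [ 0.0087 -0.0062  0.0205] turn [-1.4  -1.18  0.48] f [-0.  -1.  -0.3] 22.05
22.1 [ 0.4613 -0.106   0.1795] [-0.0143  0.3908  0.9203  0.0074]
wrist flask_mid 0.63 [ 0.46  -0.112  0.061] [314. 206.]
```

View pics/w7.png

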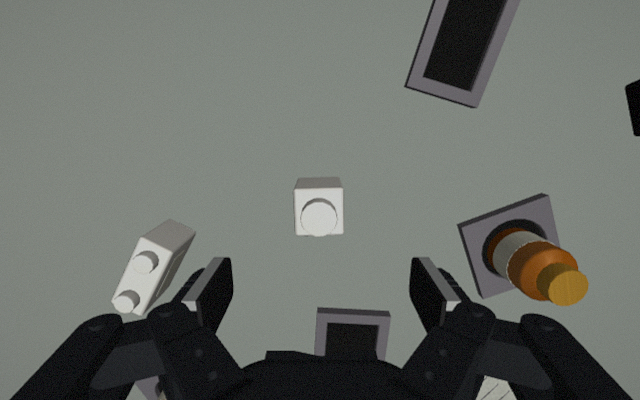

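Flask body top corners are (296,187), (343,187), (345,233), (297,234), cap at (319,217). Cassette caps are at (146,262) and (126,300).

```bash
python3 - <<'E'
from h import *
d=np.load("pics/w7.npz");C=(d['K'],d['T'])
a=ray("w",[[296,187],[343,187],[345,233],[297,234]],.06,C)[:,:2];print(a,a.mean(0),ray("w",[[319,217]],.08,C))
u=a[1]-a[0];v=a[2]-a[3];print(np.hypot(*u),np.hypot(*v),np.degrees(np.arctan2(u[1],u[0])),np.degrees(np.arctan2(v[1],v[0])))
c=ray("w",[[146,262],[126,300]],.072,C)[:,:2];u=c[0]-c[1];print(c.mean(0),np.hypot(*u),np.degrees(np.arctan2(u[1],u[0])))
togo([.4655,-.112,.1],44.5)
E
```

```text
[[ 0.43623191 -0.1105435 ]
 [ 0.46628079 -0.08158089]
 [ 0.49839752 -0.11099225]
 [ 0.46706496 -0.14253105]] [ 0.46699379 -0.11141192] [[ 0.46592676 -0.11187771  0.08      ]]
0.04173449966671636 0.044457001898861696 43.94543824728756 45.187946469455525
[ 0.38909717 -0.2758398 ] 0.04611627992427007 101.68485351128243
shift [ 0.0041 -0.0057 -0.0798] turn [-1.4  -1.17  0.55] f [-0.3 -0.7 -0.1] 22.15
```

{"api": "play_rows", "payload": {
  "steps": [
    {"translation": [0.005, -0.0055, 0], "rotation": [-1.4, -1.2, 0.5]},
    {"translation": [0, 0, -0.025], "rotation": [0, 0, 0]},
    {"translation": [0, 0, -0.03], "rotation": [0, 0, 0]},
    {"translation": [0, 0, -0.02], "rotation": [0, 0, 0]},
    {"translation": [0, 0, 0], "rotation": [0, 0, 0]},
    {"translation": [0, 0, 0], "rotation": [0, 0, 0]}
  ]
}}

```text
time: 22.75
tool_pos: [0.4692, -0.1184, 0.104]
tcp_rot: [0.006, 0.388, 0.922, -0.002]
ft_force: [-0.5, -0.4, -0.0]
gripper_width: 0.0852
```

```bash
python3 -c "
from h import *
togo([.4665,-.1117,.016],44.5)"
```

```text
shift [-0.0027  0.0067 -0.088 ] turn [0.52 0.5  0.17] f [-0.5 -0.4 -0. ] 22.75
```

{"api": "play_rows", "payload": {
  "steps": [
    {"translation": [-0.002, 0.006, 0], "rotation": [0.5, 0.5, 0.1]},
    {"translation": [0, 0, -0.015], "rotation": [0, 0, 0]},
    {"translation": [0, 0, -0.02], "rotation": [0, 0, 0]},
    {"translation": [0, 0, -0.01], "rotation": [0, 0, 0]},
    {"translation": [0, 0, 0], "rotation": [0, 0, 0]},
    {"translation": [0, 0, 0], "rotation": [0, 0, 0]}
  ]
}}

```text
time: 23.35
tool_pos: [0.4695, -0.1137, 0.0604]
tcp_rot: [0.003, 0.387, 0.922, -0.001]
ft_force: [0.5, 0.1, 0.2]
gripper_width: 0.0854
```

```bash
python3 -c "
from h import *
togo([.4665,-.1117,.016],44.5)"
```

```text
shift [-0.003   0.002  -0.0444] turn [0.19 0.29 0.05] f [0.5 0.1 0.2] 23.35
```

{"api": "play_rows", "payload": {
  "steps": [
    {"translation": [-0.003, 0.002, -0.008], "rotation": [0.2, 0.3, 0]},
    {"translation": [-0.001, 0, -0.015], "rotation": [0, 0.1, 0]},
    {"translation": [0, 0, -0.013], "rotation": [0, 0, 0]},
    {"translation": [0, 0, -0.006], "rotation": [0, 0, 0]},
    {"translation": [0, 0, 0], "rotation": [0, 0, 0]}
  ]
}}

```text
time: 23.85
tool_pos: [0.4656, -0.1117, 0.0156]
tcp_rot: [-0.001, 0.387, 0.922, -0.0]
ft_force: [0.4, -0.3, -1.0]
gripper_width: 0.0854
```

```bash
python3 -c "
from h import *
togo([.4665,-.1117,.016],44.5)"
```

```text
shift [0.0009 0.     0.0004] turn [ 0.01 -0.08  0.05] f [ 0.4 -0.3 -1. ] 23.85
```

{"api": "play_rows", "payload": {
  "steps": [
    {"translation": [0, 0, 0], "rotation": [0, 0, 0]},
    {"translation": [0, 0, 0], "rotation": [0, 0, 0]},
    {"translation": [0, 0, 0], "rotation": [0, 0, 0]},
    {"translation": [0, 0, 0], "rotation": [0, 0, 0]},
    {"translation": [0, 0, 0], "rotation": [0, 0, 0]},
    {"translation": [0, 0, 0], "rotation": [0, 0, 0]},
    {"translation": [0, 0, 0], "rotation": [0, 0, 0]},
    {"translation": [0, 0, 0], "rotation": [0, 0, 0]}
  ],
  "grip": 0,
  "force": 40
}}

```text
time: 24.65
tool_pos: [0.4659, -0.1119, 0.0164]
tcp_rot: [-0.0, 0.387, 0.922, -0.0]
ft_force: [0.2, -0.5, -3.0]
gripper_width: 0.0457
```

```bash
python3 -c "
from h import *
togo([.6225,-.2205,.15],40)"
```

```text
shift [ 0.1566 -0.1086  0.1336] turn [ 0.04 -0.04 -4.45] f [ 0.2 -0.5 -3. ] 24.65
```

{"api": "play_rows", "payload": {
  "steps": [
    {"translation": [0, 0, 0.02], "rotation": [0, 0, 0]},
    {"translation": [0, 0, 0.035], "rotation": [0, 0, 0]},
    {"translation": [0, 0, 0.035], "rotation": [0, 0, 0]},
    {"translation": [0.01, -0.008, 0.03], "rotation": [0, 0, 0]},
    {"translation": [0.025, -0.017, 0], "rotation": [0, 0, -0.7]},
    {"translation": [0.025, -0.017, 0], "rotation": [0, 0, -0.7]},
    {"translation": [0.025, -0.017, 0], "rotation": [0, 0, -0.7]},
    {"translation": [0.025, -0.017, 0], "rotation": [0, 0, -0.7]},
    {"translation": [0.025, -0.017, 0], "rotation": [0, 0, -0.7]},
    {"translation": [0.012, -0.008, 0], "rotation": [0, 0, -0.7]},
    {"translation": [0, 0, 0], "rotation": [0, 0, 0]},
    {"translation": [0, 0, 0], "rotation": [0, 0, 0]}
  ]
}}

```text
time: 25.85
tool_pos: [0.6163, -0.2156, 0.1391]
tcp_rot: [-0.002, 0.422, 0.907, -0.0]
ft_force: [-0.5, 0.2, -0.7]
gripper_width: 0.0456
```

```bash
python3 - <<'E'
from h import *
togo([.6225,-.2205,.15],40);im,C=look('w8',['dock_flask_well'])
E
```

```text
shift [ 0.0062 -0.0049  0.0109] turn [-0.06 -0.17 -0.13] f [-0.5  0.2 -0.7] 25.85
25.9 [ 0.6162 -0.2155  0.1392] [-1.500e-03  4.216e-01  9.068e-01 -2.000e-04]
wrist dock_flask_well 0.75 [ 0.615 -0.209  0.005] [324. 189.]
```

View pics/w8.png

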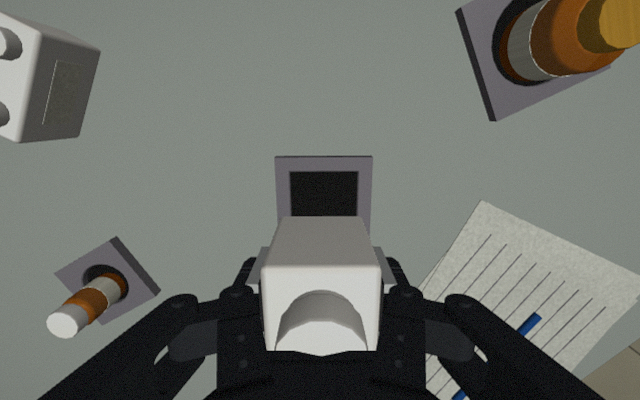

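Flask dock far corners are (276,157) and (372,157), well far corners (290,171) and (358,171). It is aligned with the image, so the yaw matches.

```bash
python3 - <<'E'
from h import *
d=np.load("pics/w8.npz");C=(d['K'],d['T'])
for p,h in(([[276,157],[372,157]],.044),([[290,171],[358,171]],.031)):
    a=ray("w",p,.012,C)[:,:2];u=a[1]-a[0];L=np.hypot(*u);u/=L;n=np.array([u[1],-u[0]])
    print(L,np.degrees(np.arctan2(u[1],u[0])),a.mean(0)+n*h)
E
```

```text
0.085080690858526 40.10745838293694 [ 0.62369031 -0.21965613]
0.061082312524234524 40.11055531187811 [ 0.62343286 -0.21928538]
```

{"api": "play_rows", "payload": {
  "steps": [
    {"translation": [0.006, -0.0035, 0], "rotation": [0, -0.1, -0.1]},
    {"translation": [0, 0, -0.025], "rotation": [0, 0, 0]},
    {"translation": [0, 0, -0.03], "rotation": [0, 0, 0]},
    {"translation": [0, 0, -0.02], "rotation": [0, 0, 0]},
    {"translation": [0, 0, 0], "rotation": [0, 0, 0]},
    {"translation": [0, 0, 0], "rotation": [0, 0, 0]}
  ]
}}

```text
time: 26.55
tool_pos: [0.6227, -0.218, 0.066]
tcp_rot: [0.002, 0.422, 0.907, 0.0]
ft_force: [0.1, 0.1, -0.5]
gripper_width: 0.0458
```

```bash
python3 -c "
from h import *
togo([.6235,-.2195,.02],40)"
```

```text
shift [ 0.0008 -0.0015 -0.046 ] turn [ 0.09  0.21 -0.13] f [ 0.1  0.1 -0.5] 26.55
```

{"api": "play_rows", "payload": {
  "steps": [
    {"translation": [0.0, -0.001, -0.01], "rotation": [0.1, 0.2, 0]},
    {"translation": [0, 0, -0.015], "rotation": [0, 0, 0]},
    {"translation": [0, 0, -0.01], "rotation": [0, 0, 0]},
    {"translation": [0, 0, 0], "rotation": [0, 0, 0]}
  ]
}}

```text
time: 26.95
tool_pos: [0.6243, -0.22, 0.0317]
tcp_rot: [0.002, 0.421, 0.907, -0.0]
ft_force: [-0.9, -0.2, -2.3]
gripper_width: 0.0456
```

```bash
python3 -c "
from h import *
togo([.6235,-.2195,.02],40)"
```

```text
shift [-0.0008  0.0005 -0.0117] turn [ 0.11  0.22 -0.14] f [-0.9 -0.2 -2.3] 26.95
```

{"api": "play_rows", "payload": {
  "steps": [
    {"translation": [-0.001, 0.0005, -0.005], "rotation": [0.1, 0.2, 0]},
    {"translation": [0, 0, -0.005], "rotation": [0, 0, 0]}
  ]
}}

```text
time: 27.15
tool_pos: [0.6236, -0.2197, 0.0218]
tcp_rot: [0.001, 0.421, 0.907, -0.0]
ft_force: [0.4, -0.7, -2.7]
gripper_width: 0.0455
```

{"api": "play_rows", "payload": {
  "steps": [
    {"translation": [0, 0, -0.002], "rotation": [0, 0, 0]}
  ]
}}

```text
time: 27.25
tool_pos: [0.6237, -0.2198, 0.02]
tcp_rot: [0.001, 0.421, 0.907, -0.0]
ft_force: [-5.7, 3.5, 13.4]
gripper_width: 0.046
```

{"api": "play_rows", "payload": {
  "steps": [
    {"translation": [0, 0, -0.002], "rotation": [0, 0, 0]}
  ]
}}

```text
time: 27.35
tool_pos: [0.6237, -0.2198, 0.02]
tcp_rot: [0.001, 0.421, 0.907, -0.0]
ft_force: [-12.3, 6.4, 25.5]
gripper_width: 0.0455
```

On the floor at the predicted height. Release and rise.

{"api": "play_rows", "payload": {
  "steps": [
    {"translation": [0, 0, 0.0], "rotation": [0, 0, 0]},
    {"translation": [0, 0, 0], "rotation": [0, 0, 0]},
    {"translation": [0, 0, 0], "rotation": [0, 0, 0]},
    {"translation": [0, 0, 0], "rotation": [0, 0, 0]},
    {"translation": [0, 0, 0], "rotation": [0, 0, 0]},
    {"translation": [0, 0, 0], "rotation": [0, 0, 0]},
    {"translation": [0, 0, 0.02], "rotation": [0, 0, 0]},
    {"translation": [0, 0, 0.03], "rotation": [0, 0, 0]},
    {"translation": [0, 0, 0.035], "rotation": [0, 0, 0]},
    {"translation": [0, 0, 0.035], "rotation": [0, 0, 0]},
    {"translation": [0, 0, 0.035], "rotation": [0, 0, 0]},
    {"translation": [0, 0, 0], "rotation": [0, 0, 0]}
  ],
  "grip": 1
}}

```text
time: 28.55
tool_pos: [0.6222, -0.2189, 0.1796]
tcp_rot: [-0.0, 0.421, 0.907, -0.0]
ft_force: [-0.4, -1.0, 1.0]
gripper_width: 0.0854
```

```bash
python3 -c "
from h import *
togo([.389,-.279,.2],13)"
```

```text
shift [-0.2332 -0.0601  0.0204] turn [ 1.000e-02 -3.000e-02 -2.714e+01] f [-0.4 -1.   1. ] 28.55
```

{"api": "play_rows", "payload": {
  "steps": [
    {"translation": [-0.01, 0, 0.02], "rotation": [0, 0, -1]},
    {"translation": [-0.023, -0.006, 0.01], "rotation": [0, 0, -3]},
    {"translation": [-0.023, -0.006, 0], "rotation": [0, 0, -3]},
    {"translation": [-0.023, -0.006, 0], "rotation": [0, 0, -3]},
    {"translation": [-0.023, -0.006, 0], "rotation": [0, 0, -3]},
    {"translation": [-0.023, -0.006, 0], "rotation": [0, 0, -3]},
    {"translation": [-0.023, -0.006, 0], "rotation": [0, 0, -3]},
    {"translation": [-0.023, -0.006, 0], "rotation": [0, 0, -3]},
    {"translation": [-0.023, -0.006, 0], "rotation": [0, 0, -3]},
    {"translation": [-0.023, -0.006, 0], "rotation": [0, 0, -2]},
    {"translation": [-0.01, -0.005, 0], "rotation": [0, 0, 0]},
    {"translation": [0, 0, 0], "rotation": [0, 0, 0]},
    {"translation": [0, 0, 0], "rotation": [0, 0, 0]}
  ]
}}

```text
time: 29.85
tool_pos: [0.3874, -0.2788, 0.2057]
tcp_rot: [-0.0, 0.628, 0.778, 0.0]
ft_force: [0.1, 0.7, -0.4]
gripper_width: 0.0856
```

```bash
python3 -c "
from h import *
togo([.389,-.279,.2],13);look('w9',['cassette_mid'])"
```

```text
shift [ 0.0016 -0.0002 -0.0057] turn [-0.03 -0.04  0.82] f [ 0.1  0.7 -0.4] 29.85
29.9 [ 0.3875 -0.2787  0.2057] [-5.000e-04  6.280e-01  7.782e-01 -0.000e+00]
wrist cassette_mid 0.72 [ 0.387 -0.277  0.058] [321. 189.]
```

View pics/w9.png

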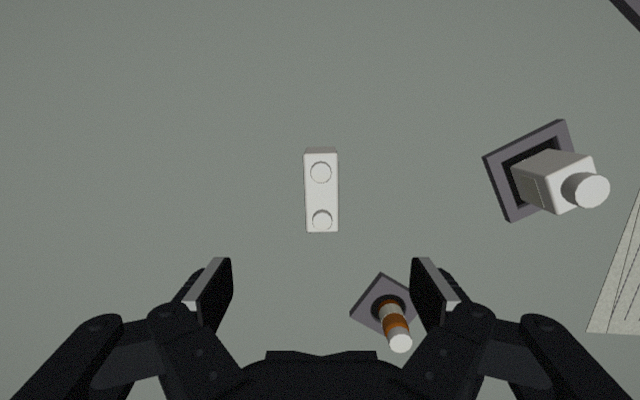

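Flask stands in its well (cap 591,190). Cassette top corners are (304,153), (337,152), (339,231), (306,232); caps (321,172) and (322,220).

```bash
python3 - <<'E'
from h import *
d=np.load("pics/w9.npz");C=(d['K'],d['T'])
a=ray("w",[[304,153],[337,152],[339,231],[306,232]],.06,C)[:,:2];print(a.mean(0))
for i,j in((0,1),(3,2),(2,1),(3,0)):
    u=a[j]-a[i];print(np.hypot(*u),np.degrees(np.arctan2(u[1],u[0])))
c=ray("w",[[320.5,171],[322,219]],.072,C)[:,:2];u=c[0]-c[1];print(c.mean(0),np.hypot(*u),np.degrees(np.arctan2(u[1],u[0])))
E
```

```text
[ 0.38889986 -0.28088027]
0.031136841548929026 13.867724920700873
0.033684175056445415 14.012282635019057
0.0800980601881466 104.4939366835889
0.08019568942339844 102.67321050844753
[ 0.38837103 -0.27972554] 0.046899459013449364 103.8938487982421
```

{"api": "play_rows", "payload": {
  "steps": [
    {"translation": [0.001, -0.0015, -0.01], "rotation": [0, 0, 1.4]},
    {"translation": [0, 0, -0.03], "rotation": [0, 0, 0]},
    {"translation": [0, 0, -0.03], "rotation": [0, 0, 0]},
    {"translation": [0, 0, -0.025], "rotation": [0, 0, 0]},
    {"translation": [0, 0, 0], "rotation": [0, 0, 0]},
    {"translation": [0, 0, 0], "rotation": [0, 0, 0]}
  ]
}}

```text
time: 30.55
tool_pos: [0.3915, -0.2785, 0.1052]
tcp_rot: [-0.001, 0.613, 0.79, 0.0]
ft_force: [-0.7, -0.8, 0.9]
gripper_width: 0.0853
```

```bash
python3 -c "
from h import *
togo([.3887,-.2803,.016],13.7)"
```

```text
shift [-0.0028 -0.0018 -0.0892] turn [-0.07 -0.03 -0.67] f [-0.7 -0.8  0.9] 30.55
```

{"api": "play_rows", "payload": {
  "steps": [
    {"translation": [-0.0025, -0.0015, -0.01], "rotation": [0, 0, -0.6]},
    {"translation": [0, 0, -0.02], "rotation": [0, 0, 0]},
    {"translation": [0, 0, -0.02], "rotation": [0, 0, 0]},
    {"translation": [0, 0, -0.01], "rotation": [0, 0, 0]},
    {"translation": [0, 0, 0], "rotation": [0, 0, 0]}
  ]
}}

```text
time: 31.05
tool_pos: [0.3912, -0.2829, 0.0473]
tcp_rot: [0.003, 0.617, 0.787, -0.001]
ft_force: [-0.1, 0.1, 0.1]
gripper_width: 0.0853
```

```bash
python3 -c "
from h import *
togo([.3887,-.2803,.016],13.7)"
```

```text
shift [-0.0025  0.0026 -0.0313] turn [ 0.28  0.24 -0.08] f [-0.1  0.1  0.1] 31.05
```

{"api": "play_rows", "payload": {
  "steps": [
    {"translation": [-0.0025, 0.0025, -0.01], "rotation": [0.3, 0.2, 0]},
    {"translation": [0, 0, -0.013], "rotation": [0, 0, 0]},
    {"translation": [0, 0, -0.006], "rotation": [0, 0, 0]},
    {"translation": [0, 0, 0], "rotation": [0, 0, 0]}
  ]
}}

```text
time: 31.45
tool_pos: [0.3894, -0.2816, 0.0182]
tcp_rot: [0.001, 0.617, 0.787, 0.0]
ft_force: [0.2, -0.2, -0.5]
gripper_width: 0.0856
```

```bash
python3 -c "
from h import *
togo([.3887,-.2803,.016],13.7)"
```

```text
shift [-0.0007  0.0013 -0.0022] turn [ 0.1   0.14 -0.06] f [ 0.2 -0.2 -0.5] 31.45
```

{"api": "play_rows", "payload": {
  "steps": [
    {"translation": [0, 0, -0.002], "rotation": [0, 0, 0]},
    {"translation": [0, 0, 0], "rotation": [0, 0, 0]},
    {"translation": [0, 0, 0], "rotation": [0, 0, 0]},
    {"translation": [0, 0, 0], "rotation": [0, 0, 0]},
    {"translation": [0, 0, 0], "rotation": [0, 0, 0]},
    {"translation": [0, 0, 0], "rotation": [0, 0, 0]},
    {"translation": [0, 0, 0], "rotation": [0, 0, 0]},
    {"translation": [0, 0, 0], "rotation": [0, 0, 0]},
    {"translation": [0, 0, 0], "rotation": [0, 0, 0]}
  ],
  "grip": 0,
  "force": 45
}}

```text
time: 32.35
tool_pos: [0.3898, -0.282, 0.017]
tcp_rot: [0.002, 0.617, 0.787, -0.0]
ft_force: [0.2, -0.4, -1.5]
gripper_width: 0.0332
```

```bash
python3 -c "
from h import *
togo([.454,.0976,.15],28.3)"
```

```text
shift [0.0642 0.3796 0.133 ] turn [ 0.12  0.19 14.53] f [ 0.2 -0.4 -1.5] 32.35
```

{"api": "play_rows", "payload": {
  "steps": [
    {"translation": [0, 0, 0.02], "rotation": [0, 0, 0]},
    {"translation": [0, 0, 0.035], "rotation": [0, 0, 0]},
    {"translation": [0, 0, 0.035], "rotation": [0, 0, 0]},
    {"translation": [0, 0.015, 0.03], "rotation": [0, 0, 0]},
    {"translation": [0.006, 0.033, 0], "rotation": [0, 0, 1.4]},
    {"translation": [0.006, 0.033, 0], "rotation": [0, 0, 1.4]},
    {"translation": [0.006, 0.033, 0], "rotation": [0, 0, 1.4]},
    {"translation": [0.006, 0.033, 0], "rotation": [0, 0, 1.4]},
    {"translation": [0.006, 0.033, 0], "rotation": [0, 0, 1.4]},
    {"translation": [0.006, 0.033, 0], "rotation": [0, 0, 1.4]},
    {"translation": [0.006, 0.033, 0], "rotation": [0, 0, 1.4]},
    {"translation": [0.006, 0.033, 0], "rotation": [0, 0, 1.4]},
    {"translation": [0.006, 0.033, 0], "rotation": [0, 0, 1.4]},
    {"translation": [0.006, 0.033, 0], "rotation": [0, 0, 1.4]},
    {"translation": [0, 0.015, 0], "rotation": [0, 0, 0]},
    {"translation": [0, 0, 0], "rotation": [0, 0, 0]},
    {"translation": [0, 0, 0], "rotation": [0, 0, 0]}
  ]
}}

```text
time: 34.05
tool_pos: [0.4489, 0.093, 0.142]
tcp_rot: [0.003, 0.513, 0.858, 0.001]
ft_force: [0.2, 0.1, -2.0]
gripper_width: 0.0331
```

```bash
python3 -c "
from h import *
togo([.454,.0976,.15],28.3);look('w10',['dock_cassette_well'])"
```

```text
shift [0.0051 0.0046 0.008 ] turn [0.09 0.39 0.06] f [ 0.2  0.1 -2. ] 34.05
34.1 [0.4488 0.0928 0.1419] [0.0033 0.5135 0.8581 0.0011]
wrist dock_cassette_well 0.77 [0.439 0.128 0.013] [328. 157.]
```

View pics/w10.png

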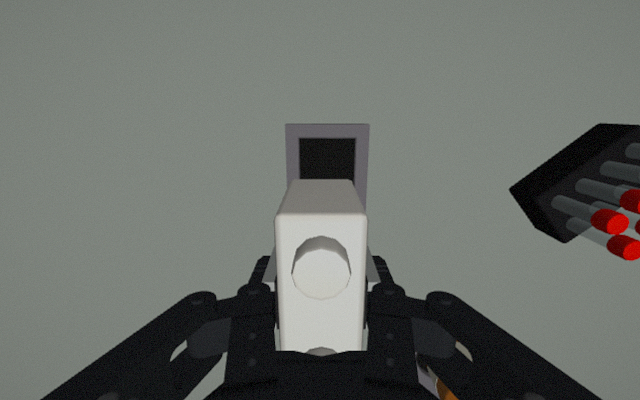

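Dock far corners are (286,124) and (369,124), well far corners (299,138) and (355,138). The yaw is aligned.

```bash
python3 - <<'E'
from h import *
d=np.load("pics/w10.npz");C=(d['K'],d['T'])
for p,h in(([[286,124.5],[369,124.5]],.061),([[299,138],[355,138]],.049)):
    a=ray("w",p,.012,C)[:,:2];u=a[1]-a[0];L=np.hypot(*u);u/=L;n=np.array([u[1],-u[0]])
    print(L,np.degrees(np.arctan2(u[1],u[0])),a.mean(0)+n*h)
E
```

```text
0.07199891246197555 28.192286575823985 [0.45395933 0.09814459]
0.04920713027884018 28.178688581602923 [0.45337461 0.09841659]
```

{"api": "play_rows", "payload": {
  "steps": [
    {"translation": [0.005, 0.003, 0], "rotation": [0, 0.3, 0]},
    {"translation": [0, 0, -0.025], "rotation": [0, 0, 0]},
    {"translation": [0, 0, -0.03], "rotation": [0, 0, 0]},
    {"translation": [0, 0, -0.02], "rotation": [0, 0, 0]},
    {"translation": [0, 0, 0], "rotation": [0, 0, 0]},
    {"translation": [0, 0, 0], "rotation": [0, 0, 0]}
  ]
}}

```text
time: 34.75
tool_pos: [0.457, 0.0914, 0.0664]
tcp_rot: [0.002, 0.517, 0.856, 0.0]
ft_force: [0.2, -0.0, -2.0]
gripper_width: 0.0333
```

```bash
python3 -c "
from h import *
togo([.4545,.0965,.0205],28.3)"
```

```text
shift [-0.0025  0.0051 -0.0459] turn [0.13 0.25 0.62] f [ 0.2 -0.  -2. ] 34.75
```

{"api": "play_rows", "payload": {
  "steps": [
    {"translation": [-0.002, 0.005, -0.008], "rotation": [0.1, 0.2, 0.6]},
    {"translation": [0, 0, -0.012], "rotation": [0, 0, 0]},
    {"translation": [0, 0, -0.008], "rotation": [0, 0, 0]},
    {"translation": [0, 0, 0], "rotation": [0, 0, 0]}
  ]
}}

```text
time: 35.15
tool_pos: [0.4569, 0.0963, 0.0391]
tcp_rot: [0.002, 0.513, 0.858, 0.001]
ft_force: [-0.3, -0.1, -0.6]
gripper_width: 0.0337
```

```bash
python3 -c "
from h import *
togo([.4545,.0965,.0205],28.3)"
```

```text
shift [-0.0024  0.0002 -0.0186] turn [0.04 0.25 0.02] f [-0.3 -0.1 -0.6] 35.15
```

{"api": "play_rows", "payload": {
  "steps": [
    {"translation": [-0.0025, 0, -0.007], "rotation": [0, 0.2, 0]},
    {"translation": [0, 0, -0.007], "rotation": [0, 0, 0]},
    {"translation": [0, 0, -0.003], "rotation": [0, 0, 0]}
  ]
}}

```text
time: 35.45
tool_pos: [0.4547, 0.0963, 0.0214]
tcp_rot: [0.001, 0.513, 0.858, 0.0]
ft_force: [-0.7, -0.4, -1.5]
gripper_width: 0.0335
```

{"api": "play_rows", "payload": {
  "steps": [
    {"translation": [0, 0, -0.002], "rotation": [0, 0, 0]}
  ]
}}

```text
time: 35.55
tool_pos: [0.4548, 0.0964, 0.0207]
tcp_rot: [0.001, 0.513, 0.859, 0.0]
ft_force: [-17.4, 0.5, 41.0]
gripper_width: 0.0339
```

{"api": "play_rows", "payload": {
  "steps": [
    {"translation": [0, 0, -0.002], "rotation": [0, 0, 0]}
  ]
}}

```text
time: 35.65
tool_pos: [0.4548, 0.0964, 0.0207]
tcp_rot: [0.001, 0.513, 0.859, -0.0]
ft_force: [-15.2, 1.1, 29.6]
gripper_width: 0.0338
```

{"api": "play_rows", "payload": {
  "steps": [
    {"translation": [0, 0, 0.0], "rotation": [0, 0, 0]},
    {"translation": [0, 0, 0], "rotation": [0, 0, 0]},
    {"translation": [0, 0, 0], "rotation": [0, 0, 0]},
    {"translation": [0, 0, 0], "rotation": [0, 0, 0]},
    {"translation": [0, 0, 0], "rotation": [0, 0, 0]},
    {"translation": [0, 0, 0], "rotation": [0, 0, 0]},
    {"translation": [0, 0, 0.02], "rotation": [0, 0, 0]},
    {"translation": [0, 0, 0.03], "rotation": [0, 0, 0]},
    {"translation": [0, 0, 0.035], "rotation": [0, 0, 0]},
    {"translation": [0, 0, 0.035], "rotation": [0, 0, 0]},
    {"translation": [0, 0, 0.035], "rotation": [0, 0, 0]},
    {"translation": [0, 0, 0.03], "rotation": [0, 0, 0]},
    {"translation": [0, 0, 0], "rotation": [0, 0, 0]},
    {"translation": [0, 0, 0], "rotation": [0, 0, 0]}
  ],
  "grip": 1
}}

```text
time: 37.05
tool_pos: [0.4524, 0.0965, 0.2113]
tcp_rot: [0.0, 0.513, 0.859, -0.001]
ft_force: [0.7, -0.1, 0.6]
gripper_width: 0.0851
```

```bash
python3 - <<'E'
from h import *
im,C=look('w11',['cassette_mid'])
s=ctrl.snapshot("scene");cv2.imwrite("pics/final.png",np.vstack([cv2.resize(s[90:330,150:550],(640,384)),im[:215]]))
find("scene",NAMES)
E
```

```text
37.1 [0.4525 0.0964 0.2113] [ 2.000e-04  5.128e-01  8.585e-01 -6.000e-04]
wrist cassette_mid 0.71 [0.453 0.1   0.06 ] [323. 186.]
scene bottle_mid 0.63 [0.678 0.011 0.064] [277. 238.]
scene vial_mid 0.53 [ 0.512 -0.421  0.044] [209. 136.]
scene flask_mid 0.81 [ 0.633 -0.209  0.056] [229. 189.]
scene cassette_mid 0.77 [0.465 0.103 0.059] [354. 205.]
scene dock_bottle_well 0.8 [0.676 0.017 0.016] [281. 249.]
scene dock_vial_well 0.69 [ 0.519 -0.415  0.009] [211. 146.]
scene dock_flask_well 0.8 [ 0.637 -0.204  0.013] [232. 200.]
scene dock_cassette_well 0.9 [0.467 0.122 0.015] [359. 219.]
scene dock_cassette_well 0.18 [0.682 0.01  0.064] [276. 239.]
scene rack_mid 0.68 [0.661 0.223 0.042] [347. 284.]
```

View pics/final.png

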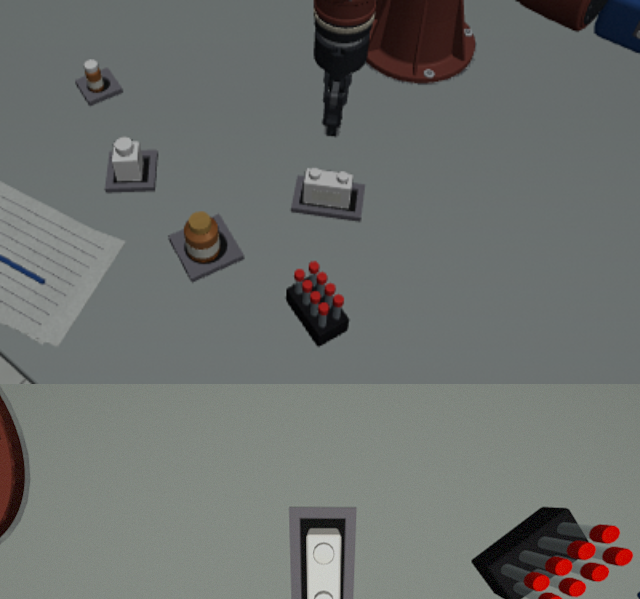

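All four containers stand upright in their own wells with dark margin visible around each. The rack is unmoved and the gripper is clear, so I'm handing in.

```bash
python3 -c "
from cell import ctrl
print(ctrl.finish_job())"
```

```text
the job is handed in; nothing more can be done
None
```

The bottle, vial, square flask and cassette are each in their own well, and the job was handed in at about 37.6 s of the 115 s allowed.

- **Placing:** I lowered each container until it met the well floor at about 4 mm above the tool height it was gripped at. The wrist force at touch-down was between about 15 and 41 N, well under the 120 N limit. The 41 N was one reading, on the cassette, and it came through the held container, not the gripper's body.
- **Last checks:** The final scene and wrist views show all four upright inside their wells. The rack reads within about 1 mm of its first scene-camera reading, (0.661, 0.223) against (0.660, 0.224), and the gripper was open and clear.
- **Disagreements:** The scene network's dock readings were up to about 25 mm off my wrist-camera measurements once the docks were partly hidden. The network also missed the placed vial in one wrist picture and listed the cassette dock ahead of the vial in another. In each case I went by the wrist pictures I had measured and viewed.

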